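# Set out the cake decorating row

## Robot

A 6-joint arm with a two-finger parallel gripper is mounted at the origin on a cart in front of the work surface, level with it; the furniture and walls round the work are solid. World frame = base frame: x ahead of the robot, y to its left, z up, the work surface at z = 0. Lengths are in m, angles in rad, forces in N, time in s.
With the tool pointing down it reaches from about 0.35 to 0.975 m from the base axis. Payload 4.9 kg.
Tool frame: the origin (TCP) lies midway between the tips of the shut fingers; the grasp point (between the pads) lies 19 mm behind it; z points along the fingers, y is the line along which they close (so a half turn about z gives the same grasp; the last joint's range is limited). The gripper opens to 85 mm and grips with 20 to 120 N. Pads are 22 mm wide; open, the fingers measure 114 mm over their backs; the gripper's body (76 mm by 85 mm) begins 54 mm behind the grasp point. The pads swing forward as they close: fully open they stand 13 mm farther back than shut.
Start: joints at [-1.373, 0.053, 1.613, -0, 1.476, -0.119], TCP at [0.195, -0.594, 0.231] pointing down, gripper open.
Joint ranges: [-3.01, 3.01], [-1.01, 2.22], [0.06, 2.58], [-1.02, 4.17], [0.09, 2.62], [-3.14, 3.14]. Speed limits (rad/s): [2.57, 2.57, 3.14, 3.14, 3.14, 3.14].

## Interface

Orientations are given as a rotation vector (axis times angle).
In Python, from station import ctrl gives the robot as it stands.
- The arm moves only by the shell command python3 -m handwheel 'ROWS' [FORCE]. ROWS is JSON, a list of rows, each an object with "gripper": the gripper command: -1 is fully open, 1 is shut, values between are in proportion; "offset": the shift along the tool's x, y, z in mm, a list of three; "rotation": the turn, a rotation vector about the tool's x, y, z in rad, a list of three. A call has exactly 8 rows; each row is the pose to reach, as a shift and turn from the pose commanded when the call began, along the tool's axes at that moment; what a row does not reach only later rows make up. A row lasts 1/8 s, in which the tool goes at most 62.5 mm and 10.7 degrees, less where a joint would pass 70% of its speed; a pose out of reach is approached as far as the arm can. A call with a gripper value outside its range is refused whole. The fingers move at their own pace and stop on an object; FORCE is the grip in N (left out, the last holds). Time passes only in rows, so rows that repeat a pose let the fingers close, or fill a call up. It gives the time, the measured TCP pose, the force, the opening and the grip force at its end, in the units of the state.
- ctrl.get_obs(): the state, without advancing time (a new reading comes with each control period).
- ctrl.get_image(name): name is "scene" or "side" or "wrist"; returns a dict with "image" (480x640x3 uint8, red, green, blue), "fovy" (degrees; the focal length in pixels is half the picture's height over the tangent of half this angle, whatever the lens; pixels are square), "cx", "cy" (the principal point, pixels), "k1" (the pictures are not rectified: a ray, as slopes to the right and down, at radius r is drawn at 1 + k1 r^2 times it, then the intrinsics apply), "xyz" and "attitude" of the camera in the world. Camera axes: x right, y up, looking along -z (the intrinsics and any distortion apply to the point x, -y, -z); pixel columns grow to the right and rows downward; lengths in m; the calibration is good to about 2 mm. A picture is of the moment at which its call begins. There is no depth.
- ctrl.finish_job(): hands the job in; it is judged then, once.
The state is a dict: "t": time; "q": joint angles; "dq": joint speeds; "effort": joint torques, N m; "tool_pos": TCP position; "tool_rot": TCP orientation; "contact_force": force on the tool from outside, world axes, zero at the start; "wrist_torque": the same for the moment, N m; "opening": finger opening in m; "grip_force": force on a finger pad.
Only numpy, scipy, OpenCV 4.12 (cv2) and the standard library are available. Lean on these libraries where they do the work, as an engineer would, in place of code of your own. Each camera call takes 0.05 s, during which the arm holds its last target. There are 200 camera calls.

## Task

Set out the decorating row on the four cork coasters, starting at the end of the row next to the blue order pad: the brown dropper bottle on the first coaster, the colour gel bottle beside it on the second, and the white coupler on the last coaster, farthest from the pad, with the pastry cutter on the coaster between the gel bottle and the coupler. Stand each of them upright in the middle of its coaster. Then stand the steel piping tip upright on top of the coupler, centred on it, and let go of everything.

Things in the scene. Friction and masses are not known exactly. Their poses are not given: they have to be found in the camera images.
- vanilla: brown dropper bottle with black dropper cap, loose, standing upright on the worktop; 33 mm across and 102 mm tall, the body (33 mm) reaching up to 65 mm, above it a narrower 24 mm cap up to 77 mm and a 13 mm dropper bulb; about 70 g; grasp round the body; origin at the centre of its underside, z up
- gel_bottle: white colour gel bottle with a purple pointed nozzle cap, loose, upright; body 29 mm in diameter up to 55 mm, nozzle 19 mm across above it, 83 mm tall in all; about 60 g; grasp round the body; origin at the centre of its underside, z up
- cutter: plain grey round pastry cutter, an open ring standing rim up, loose; 43 mm outer diameter over the rim, 38 mm tall; about 40 g; can be grasped across its outside; origin at the centre of its underside, z up
- coupler: white ribbed plastic piping coupler, a short ring standing on end, loose; 29 mm in diameter, 20 mm tall, its top will carry the piping tip like a flat disc; about 30 g; grasp across its diameter; origin at the centre of its underside, z up
- tip: steel piping tip, a slim cone standing on its wide end, loose; 25 mm in diameter at the foot, narrowing to the top, 40 mm tall; about 20 g; grasp low, near the foot; origin at the centre of its underside, z up
- coaster_0: cork coaster, flat disc 84 mm in diameter and 6 mm thick with a thin ring printed round its centre, fixed to the worktop; origin at the centre of its underside (on the worktop). The four coasters look alike and stand in a rough row across the robot's view, about 115 mm apart; this is the one at the left (+y) end
- coaster_1: cork coaster, flat disc 84 mm in diameter and 6 mm thick with a thin ring printed round its centre, fixed to the worktop; origin at the centre of its underside (on the worktop). The four coasters look alike and stand in a rough row across the robot's view, about 115 mm apart; this is the second from the left
- coaster_2: cork coaster, flat disc 84 mm in diameter and 6 mm thick with a thin ring printed round its centre, fixed to the worktop; origin at the centre of its underside (on the worktop). The four coasters look alike and stand in a rough row across the robot's view, about 115 mm apart; this is the third from the left
- coaster_3: cork coaster, flat disc 84 mm in diameter and 6 mm thick with a thin ring printed round its centre, fixed to the worktop; origin at the centre of its underside (on the worktop). The four coasters look alike and stand in a rough row across the robot's view, about 115 mm apart; this is the one at the right (-y) end
- order_pad: blue order pad (notebook), 210 x 152 x 14 mm, lying flat and fixed beyond one end of the row of coasters, at the left (+y) in some starts and at the right (-y) in others (a phone lies beyond the other end); origin at the centre of its underside, long side along its x
There are look-alikes about, which are no part of the job. What is shaped like the gel_bottle but orange is not meant.

How it is judged:
By the outcome, as a careful person would: the job done as asked, in the order asked, and still so for the second after the job is handed in, with the robot touching nothing.
It also fails if it takes over 117 s, if anything falls off the work surface, if the arm or the gripper's body presses on something with over 40 N, if the wrist force passes 120 N, or if a joint passes its speed limit or range.

## Working session

There is one attempt and no reset: what is moved stays moved. The work goes in short steps, Python scripts to look and compute and a shell command to move; the robot and the scene stay as the last step left them, time stands still between calls to the robot, and variables do not carry over. Pictures are saved under pics/ and viewed, at most 15 in all, crops included, and the job is handed in when it is done.

```bash
ls; mkdir -p pics; cat > h.py <<'E'
import numpy as np, cv2
from scipy.spatial.transform import Rotation as R
from station import ctrl
def rot(a):
    a=np.array(a,float)
    return a if a.shape==(3,3) else R.from_rotvec(a).as_matrix() if a.size==3 else R.from_quat(a).as_matrix()
def snap(name,fn):
    d=ctrl.get_image(name); cv2.imwrite('pics/'+fn,cv2.cvtColor(d['image'],cv2.COLOR_RGB2BGR))
    m={k:np.array(v).tolist() for k,v in d.items() if k!='image'}
    import json; json.dump(m,open('pics/'+fn+'.json','w')); return m
def load(fn):
    import json; return json.load(open('pics/'+fn+'.json'))
def pix2w(m,u,v,z=0.):
    f=240/np.tan(np.radians(m['fovy'])/2)
    xd,yd=(u-m['cx'])/f,(v-m['cy'])/f
    x,y=xd,yd
    for _ in range(30):
        s=1+m['k1']*(x*x+y*y); x,y=xd/s,yd/s
    d=rot(m['attitude'])@np.array([x,-y,-1]); p=np.array(m['xyz'])
    return p+d*(z-p[2])/d[2]
def w2pix(m,P):
    f=240/np.tan(np.radians(m['fovy'])/2)
    c=rot(m['attitude']).T@(np.array(P,float)-m['xyz']); x,y=c[0]/-c[2],-c[1]/-c[2]
    s=1+m['k1']*(x*x+y*y); return m['cx']+f*s*x,m['cy']+f*s*y
E
python3 - <<'E'
from h import *
for n in ['scene','side','wrist']: print(snap(n,n+'0.png'))
print(ctrl.get_obs())
E
```

```text
pics
{'fovy': 42.14513970140233, 'cx': 321.30650064521393, 'cy': 235.8785416921423, 'k1': -0.18584735824403875, 'xyz': [-0.24627258135913255, -1.1507417403066247, 1.2465350646692877], 'attitude': [0.8336103970999543, -0.2479542297725591, -0.5661790210818591]}
{'fovy': 44.11255184197679, 'cx': 322.12204814099726, 'cy': 237.2947604440935, 'k1': 0.039531012536739296, 'xyz': [1.0404466093722051, -0.32668222216140935, 1.2430827015278267], 'attitude': [0.4356365287581911, 0.25185684093212624, 0.9633684462441661]}
{'fovy': 59.29448173296064, 'cx': 324.38733106666115, 'cy': 244.85981803771372, 'k1': -0.08210579130472398, 'xyz': [0.26813115063183124, -0.5685754768335028, 0.37279281261597236], 'attitude': [-0.26617437388860365, 0.19553987972435066, -1.2430884406460072]}
{'t': 0.15, 'q': array([-1.37300360e+00,  5.32264653e-02,  1.61401527e+00,  1.28771586e-05,
        1.47597831e+00, -1.19020961e-01]), 'dq': array([ 0.00151783, -0.00215339, -0.00443221, -0.0001843 ,  0.00040021,
       -0.00016954]), 'effort': array([-1.86213911e-04, -3.94242918e+01, -3.70721698e+01, -1.54680247e-04,
        4.66012294e-03,  2.28028574e-05]), 'tool_pos': array([ 0.19460605, -0.593409  ,  0.23031034]), 'tool_rot': array([-3.10065347e+00, -4.95312661e-01,  8.04951461e-05]), 'contact_force': array([ 0.61785377,  0.35812705, -0.13607803]), 'wrist_torque': array([ 0.00419734, -0.03230657, -0.02385611]), 'grip_force': 0.0, 'opening': 0.0852607962763118}
```

View pics/scene0.png

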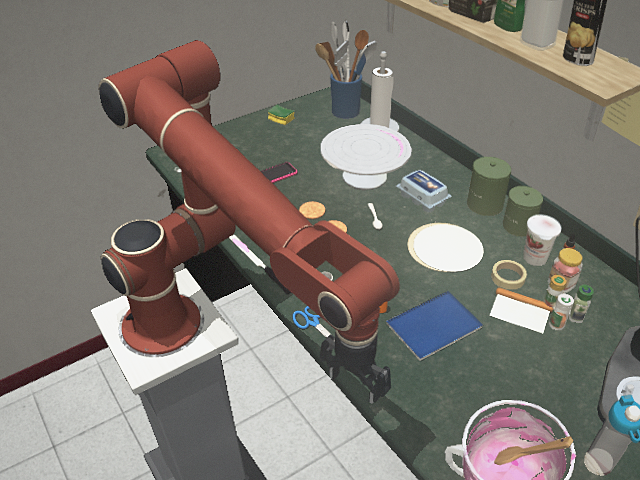

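View pics/side0.png

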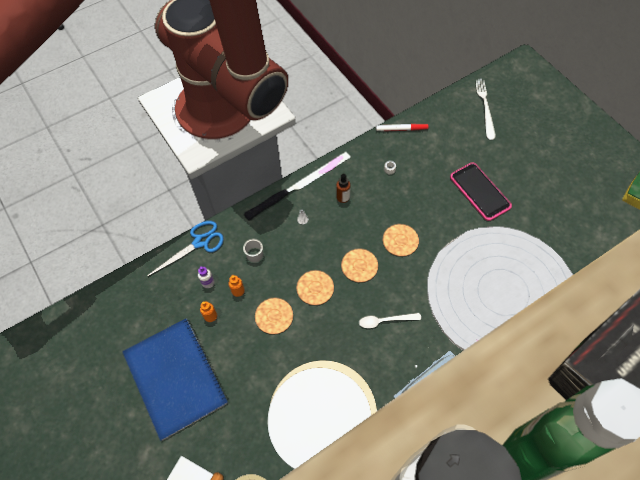

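The side view shows it all: blue pad at (176,378), on the −y side. The coasters are at (273,315), (315,287), (360,265) and (401,240). Vanilla is at (344,190), gel at (206,278), cutter at (253,250), coupler at (390,167) and tip at (303,216). I'll enlarge it to get finer pixels.

```bash
python3 - <<'E'
import cv2
i=cv2.imread('pics/side0.png')[140:340,190:430]
cv2.imwrite('pics/crop1.png',cv2.resize(i,None,fx=3,fy=3,interpolation=cv2.INTER_CUBIC))
E
```

```text
(no output)
```

View pics/crop1.png

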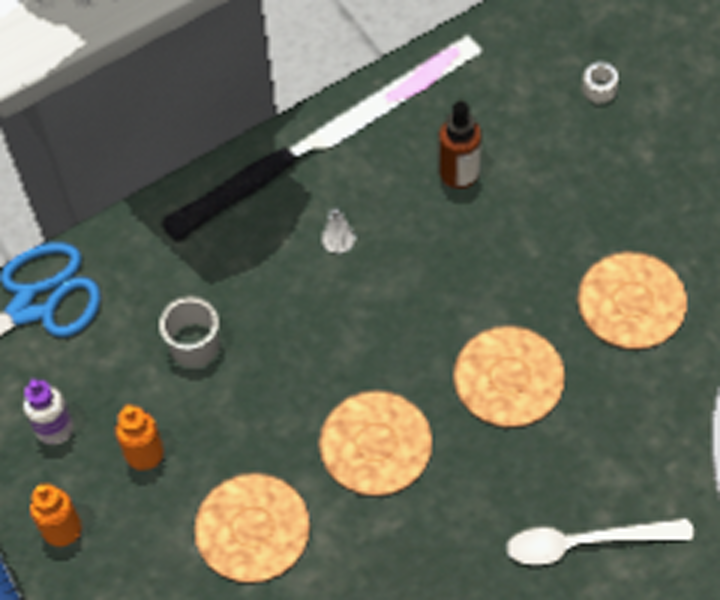

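```bash
python3 - <<'E'
from h import *
m=load('side0.png'); w=load('wrist0.png')
def P(u,v,z): return np.round(pix2w(m,u/3+190-1/3,v/3+140-1/3,z)*1000,1)
for n,u,v in [('c3',252,527),('c2',376,442),('c1',509,375),('c0',632,299)]: print(n,P(u,v,.0055))
cam=np.array(m['xyz'][:2])
def base(n,u,v,r):  # lowest visible point of foot
    p=P(u,v,0)[:2]; d=p-cam*1000; print(n,'foot',p+d/np.linalg.norm(d)*r*1000)
base('van',461,188,.0165);print('top',P(461,106,.1))
base('gel',57,446,.0145);print('top',P(37,384,.081))
base('cut',192,368,.0215);print('rim',P(189,325,.038))
base('coup',600,103,.0145);print('top',P(600,77,.02))
base('tip',339,253,.0125);print('top',P(335,213,.04))
for p in [(485,193),(485,203)]: pass
for n,u,v in [('stand',428,290),('pad',225,401),('pad2',188,322),('orange',235,294),('orange2',210,320),('stand',455,245)]: print(n,np.round(pix2w(m,u,v,.09 if n=='stand' else 0),3))
o=ctrl.get_obs(); print(rot(o['tool_rot'])); print(rot(w['attitude']))
print(rot(o['tool_rot']).T@(np.array(w['xyz'])-o['tool_pos']))
E
```

```text
c3 [ 590.9 -180.4    5.5]
c2 [585.  -67.6   5.5]
c1 [595.3  47.6   5.5]
c0 [595.2 165.2   5.5]
van foot [420.74750964 123.1933483 ]
top [422.4 119.5 100. ]
gel foot [ 436.76945525 -267.38247466]
top [ 438.9 -261.5   81. ]
cut foot [ 431.19893224 -144.74808914]
rim [ 437.3 -139.9   38. ]
coup foot [420.31947775 266.22041183]
top [419.9 262.1  20. ]
tip foot [418.56532229   4.27246863]
top [417.3   4.6  40. ]
stand [0.753 0.108 0.09 ]
pad [ 0.693 -0.36   0.   ]
pad2 [ 0.497 -0.345  0.   ]
orange [ 0.497 -0.226  0.   ]
orange2 [ 0.52  -0.302  0.   ]
stand [0.703 0.221 0.09 ]
[[ 9.50233318e-01  3.11538996e-01 -3.07222160e-04]
 [ 3.11539080e-01 -9.50231997e-01  1.59818098e-03]
 [ 2.05963370e-04 -1.61435652e-03 -9.99998676e-01]]
[[ 0.31155616  0.90496903  0.2897651 ]
 [-0.95022551  0.29737737  0.09294185]
 [-0.00206009 -0.30429879  0.95257441]]
[ 0.07763196 -0.00092169 -0.14246518]
```

View pics/wrist0.png

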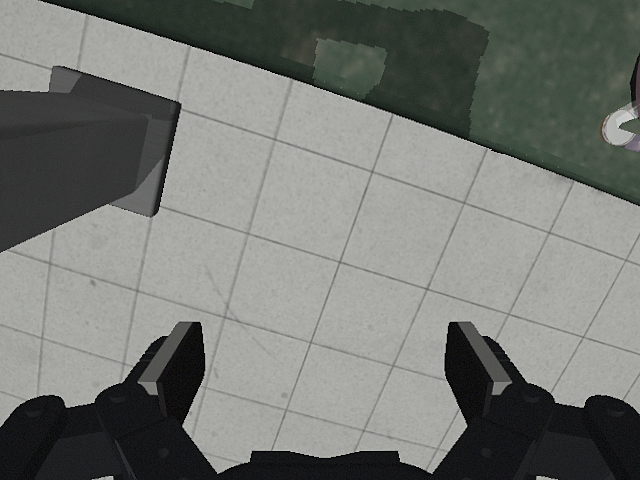

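```bash
python3 -m handwheel '[{"gripper":-1,"offset":[60,-50,0],"rotation":[0,0,0.15]},{"gripper":-1,"offset":[120,-100,0],"rotation":[0,0,0.3]},{"gripper":-1,"offset":[170,-150,0],"rotation":[0,0,0.317]},{"gripper":-1,"offset":[220,-190,0],"rotation":[0,0,0.317]},{"gripper":-1,"offset":[260,-230,0],"rotation":[0,0,0.317]},{"gripper":-1,"offset":[300,-270,0],"rotation":[0,0,0.317]},{"gripper":-1,"offset":[335,-310,0],"rotation":[0,0,0.317]},{"gripper":-1,"offset":[350,-350,0],"rotation":[0,0,0.317]}]' 20
python3 - <<'E'
from h import *
m=snap('wrist','w1.png'); o=ctrl.get_obs(); print(o['t'],o['tool_pos'],o['tool_rot'],o['contact_force'])
for n,p in dict(cut=[.435,-.141,.038],gel=[.438,-.264,.05],tip=[.418,.0045,0]).items(): print(n,w2pix(m,p))
E
```

```text
t: 1.15
tool_pos: [0.4188, -0.1502, 0.2311]
tool_rot: [-3.141, 0.0, -0.0]
contact_force: [1.0, 0.1, -0.5]
opening: 0.0856
grip_force: 0.0
1.2 [ 0.41920275 -0.14408172  0.23093097] [-3.13586279e+00 -1.01615968e-02 -1.02763416e-03] [2.29125299 3.95467835 0.06337133]
cut (np.float64(313.94553957333886), np.float64(190.11916131598468))
gel (np.float64(470.8871326976964), np.float64(189.662669491602))
tip (np.float64(156.04157273594717), np.float64(201.75015766471887))
```

View pics/w1.png

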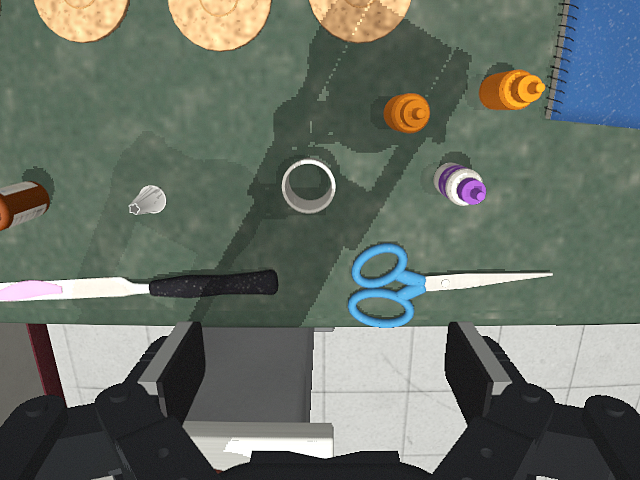

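Wrist view: cutter rim centred at (308,186), gel body at about (450,180), tip foot at (151,198). All are near where I predicted.

```bash
python3 - <<'E'
from h import *
m=snap('wrist','w2.png'); o=ctrl.get_obs(); print(o['t'],o['tool_pos'],o['tool_rot'])
a=cv2.imread('pics/w2.png').astype(int)
# measure shift between w1 and w2
b=cv2.imread('pics/w1.png',0).astype(np.float32); c=cv2.imread('pics/w2.png',0).astype(np.float32)
s,_=cv2.phaseCorrelate(b[100:300],c[100:300]); print(s)
for n,u,v,z in [('cut',308.5,185.5,.038),('cutbase',308,186.5,.03),('gelfoot',446,177,.0),('tipfoot',153,198,.003),('c2',220,0,.0055)]:
    print(n,pix2w(m,u+s[0],v+s[1],z)*1000)
E
```

```text
1.25 [ 0.41878394 -0.14747062  0.23096044] [-3.13976154e+00 -1.15224444e-02 -2.70359052e-04]
(8.780865988026392, 0.8305483501503232)
cut [ 438.58301027 -136.37083077   38.        ]
cutbase [ 436.37224292 -135.78725664   30.        ]
gelfoot [ 441.02238922 -258.15132442    0.        ]
tipfoot [420.74295954   5.270527     3.        ]
c2 [582.62780022 -64.69685954   5.5       ]
```

```bash
python3 -m handwheel '[{"gripper":-1,"offset":[18,-14,50],"rotation":[0,0,0]},{"gripper":-1,"offset":[18,-14,100],"rotation":[0,0,0]},{"gripper":-1,"offset":[18,-14,150],"rotation":[0,0,0]},{"gripper":-1,"offset":[18,-14,190],"rotation":[0,0,0]},{"gripper":-1,"offset":[18,-14,215],"rotation":[0,0,0]},{"gripper":-1,"offset":[18,-14,227],"rotation":[0,0,0]},{"gripper":-1,"offset":[18,-14,227],"rotation":[0,0,0]},{"gripper":-1,"offset":[18,-14,227],"rotation":[0,0,0]}]' 25
python3 -m handwheel '[{"gripper":1,"offset":[0,0,0],"rotation":[0,0,0]},{"gripper":1,"offset":[0,0,0],"rotation":[0,0,0]},{"gripper":1,"offset":[0,0,0],"rotation":[0,0,0]},{"gripper":1,"offset":[0,0,0],"rotation":[0,0,0]},{"gripper":1,"offset":[0,0,0],"rotation":[0,0,0]},{"gripper":1,"offset":[0,0,0],"rotation":[0,0,0]},{"gripper":1,"offset":[0,0,0],"rotation":[0,0,0]},{"gripper":1,"offset":[0,0,0],"rotation":[0,0,0]}]' 25
python3 -m handwheel '[{"gripper":1,"offset":[0,0,-20],"rotation":[0,0,0]},{"gripper":1,"offset":[0,0,-50],"rotation":[0,0,0]},{"gripper":1,"offset":[0,0,-80],"rotation":[0,0,0]},{"gripper":1,"offset":[0,0,-110],"rotation":[0,0,0]},{"gripper":1,"offset":[0,0,-140],"rotation":[0,0,0]},{"gripper":1,"offset":[0,0,-160],"rotation":[0,0,0]},{"gripper":1,"offset":[0,0,-160],"rotation":[0,0,0]},{"gripper":1,"offset":[0,0,-160],"rotation":[0,0,0]}]' 25
python3 - <<'E'
from h import *
m=snap('wrist','w3.png'); o=ctrl.get_obs(); print(o['t'],o['tool_pos'],o['tool_rot'],o['contact_force'])
a=cv2.imread('pics/w3.png');cv2.imwrite('pics/w3c.png',cv2.resize(a[150:480,120:540],None,fx=1.6,fy=1.6))
for p in [(0,0,26),(0,0,45),(0,0,7)]: print(w2pix(m,o['tool_pos']+np.array(p)/1000))
E
```

```text
t: 2.25
tool_pos: [0.4373, -0.1389, 0.0056]
tool_rot: [3.14, -0.001, 0.003]
contact_force: [0.1, -0.1, -0.3]
opening: 0.0855
grip_force: 0.0
t: 3.25
tool_pos: [0.4368, -0.1386, 0.0049]
tool_rot: [3.141, -0.0, 0.001]
contact_force: [-1.1, 0.5, 5.2]
opening: 0.0418
grip_force: 25.1
t: 4.25
tool_pos: [0.4355, -0.1378, 0.1627]
tool_rot: [-3.14, 0.0, 0.003]
contact_force: [-0.1, 0.8, -0.5]
opening: 0.0412
grip_force: 25.4
4.3 [ 0.43533563 -0.13778398  0.16243677] [-3.14018197e+00  3.23484805e-04  4.18721890e-03] [-0.19326408  0.06477513 -0.84277411]
(np.float64(326.36749409973874), np.float64(363.70782545704645))
(np.float64(326.56579753209735), np.float64(402.1599244877907))
(np.float64(326.21282909724255), np.float64(333.985149145612))
```

View pics/w3c.png

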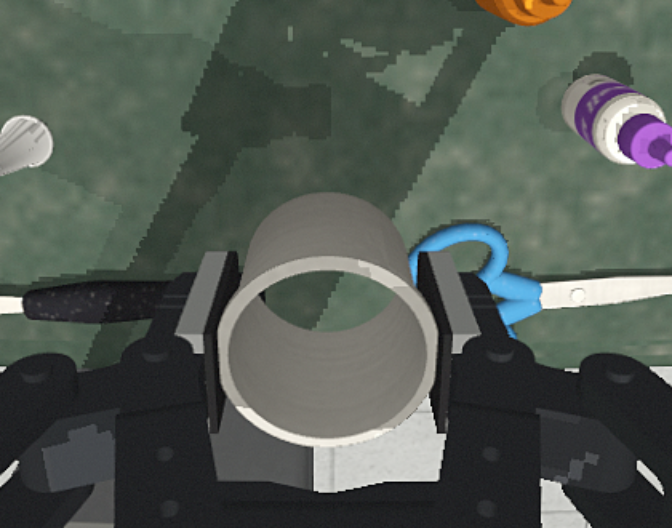

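The cutter is held upright between the pads; its rim centre is at full-frame (326,369). I'll move toward the coasters and measure them from the wrist camera.

```bash
cat >> h.py <<'E'
def coasters(m,fn):
    a=cv2.cvtColor(cv2.imread('pics/'+fn),cv2.COLOR_BGR2HSV)
    k=cv2.inRange(a,(8,60,110),(22,190,255)); k=cv2.morphologyEx(k,cv2.MORPH_OPEN,np.ones((5,5)))
    k=cv2.morphologyEx(k,cv2.MORPH_CLOSE,np.ones((9,9)))
    for c in cv2.findContours(k,cv2.RETR_EXTERNAL,cv2.CHAIN_APPROX_NONE)[0]:
        if cv2.contourArea(c)<1500: continue
        h=cv2.convexHull(c)[:,0]; edge=h[:,1].min()<=1 or h[:,0].min()<=1 or h[:,0].max()>=638
        W=np.array([pix2w(m,u,v,.005)[:2] for u,v in h])*1000
        if edge: # fit circle to inner points
            W=W[(h[:,1]>2)&(h[:,0]>2)&(h[:,0]<637)]
        A=np.c_[2*W,np.ones(len(W))]; s=np.linalg.lstsq(A,(W**2).sum(1),rcond=None)[0]
        print('coaster',np.round(s[:2],1),'r',round(float(np.sqrt(s[2]+s[0]**2+s[1]**2)),1),'edge',edge,len(W))
E
python3 -m handwheel '[{"gripper":1,"offset":[20,-30,-10],"rotation":[0,0,0]},{"gripper":1,"offset":[40,-60,-20],"rotation":[0,0,0]},{"gripper":1,"offset":[60,-100,-20],"rotation":[0,0,0]},{"gripper":1,"offset":[70,-120,-20],"rotation":[0,0,0]},{"gripper":1,"offset":[73,-130,-20],"rotation":[0,0,0]},{"gripper":1,"offset":[73,-130,-20],"rotation":[0,0,0]},{"gripper":1,"offset":[73,-130,-20],"rotation":[0,0,0]},{"gripper":1,"offset":[73,-130,-20],"rotation":[0,0,0]}]' 25
python3 - <<'E'
from h import *
m=snap('wrist','w4.png'); o=ctrl.get_obs(); print(o['t'],o['tool_pos'],o['tool_rot'])
coasters(m,'w4.png')
m=load('side0.png'); coasters(m,'side0.png')
m=load('w3.png'); print(pix2w(m,325.6,369.4,.1625+.0335))
E
```

```text
t: 5.3
tool_pos: [0.509, -0.009, 0.1843]
tool_rot: [3.141, -0.002, -0.0]
contact_force: [-0.5, 0.5, 0.6]
opening: 0.0418
grip_force: 25.5
5.35 [ 0.50911525 -0.0089422   0.18434946] [ 3.14150230e+00 -2.13311177e-03  2.15634136e-04]
coaster [586.9 -65. ] r 41.8 edge False 44
coaster [ 592.5 -177.3] r 42.0 edge False 41
coaster [597.6 168.1] r 42.0 edge False 43
coaster [597.5  50.4] r 41.9 edge False 46
coaster [1192.7  111.2] r 29.5 edge True 4
coaster [551.3 118.3] r 528.6 edge True 9
[ 0.43835595 -0.13752468  0.196     ]
```

```bash
python3 - <<'E'
from h import *
print('W');coasters(load('w4.png'),'w4.png')
print('S');coasters(load('side0.png'),'side0.png')
E
```

```text
W
coaster [586.9 -65. ] r 41.8 edge False 44
coaster [ 592.5 -177.3] r 42.0 edge False 41
coaster [597.6 168.1] r 42.0 edge False 43
coaster [597.5  50.4] r 41.9 edge False 46
S
coaster [1192.7  111.2] r 29.5 edge True 4
coaster [551.3 118.3] r 528.6 edge True 9
```

```bash
python3 -m handwheel '[{"gripper":1,"offset":[40,-28,0],"rotation":[0,0,0]},{"gripper":1,"offset":[84,-58,30],"rotation":[0,0,0]},{"gripper":1,"offset":[84,-58,80],"rotation":[0,0,0]},{"gripper":1,"offset":[84,-58,130],"rotation":[0,0,0]},{"gripper":1,"offset":[84,-58,155],"rotation":[0,0,0]},{"gripper":1,"offset":[84,-58,168],"rotation":[0,0,0]},{"gripper":1,"offset":[84,-58,173],"rotation":[0,0,0]},{"gripper":1,"offset":[84,-58,173],"rotation":[0,0,0]}]' 25
python3 -m handwheel '[{"gripper":1,"offset":[0,0,0],"rotation":[0,0,0]},{"gripper":0.3,"offset":[0,0,0],"rotation":[0,0,0]},{"gripper":-0.2,"offset":[0,0,0],"rotation":[0,0,0]},{"gripper":-1,"offset":[0,0,0],"rotation":[0,0,0]},{"gripper":-1,"offset":[0,0,0],"rotation":[0,0,0]},{"gripper":-1,"offset":[0,0,-30],"rotation":[0,0,0]},{"gripper":-1,"offset":[0,0,-80],"rotation":[0,0,0]},{"gripper":-1,"offset":[0,0,-130],"rotation":[0,0,0]}]' 25
python3 -m handwheel '[{"gripper":-1,"offset":[-20,40,-30],"rotation":[0,0,0]},{"gripper":-1,"offset":[-50,100,-30],"rotation":[0,0,0]},{"gripper":-1,"offset":[-80,150,-30],"rotation":[0,0,0]},{"gripper":-1,"offset":[-110,200,-30],"rotation":[0,0,0]},{"gripper":-1,"offset":[-140,250,-30],"rotation":[0,0,0]},{"gripper":-1,"offset":[-150,300,-30],"rotation":[0,0,0]},{"gripper":-1,"offset":[-155,309,-30],"rotation":[0,0,0]},{"gripper":-1,"offset":[-155,309,-30],"rotation":[0,0,0]}]' 25
python3 - <<'E'
from h import *
import time
m=snap('wrist','w5a.png');m=snap('wrist','w5.png'); o=ctrl.get_obs(); print(o['t'],o['tool_pos'],o['tool_rot'])
s=snap('side','s5.png')
a=cv2.imread('pics/w5.png')[0:330,100:540]; b=cv2.imread('pics/s5.png')[170:330,180:440]
b=cv2.resize(b,None,fx=1.4,fy=1.4)
c=np.zeros((600,800,3),np.uint8); a=cv2.resize(a,None,fx=1,fy=1); c[:330,:440]=a; c[330:330+b.shape[0],:b.shape[1]]=b
cv2.imwrite('pics/m5.png',c)
for n,p in dict(gel0=[.441,-.26,0],gel1=[.441,-.26,.083]).items(): print(n,w2pix(m,p))
E
```

```text
t: 6.35
tool_pos: [0.5942, 0.0495, 0.0124]
tool_rot: [3.142, -0.001, 0.003]
contact_force: [0.5, 0.6, -0.7]
opening: 0.0414
grip_force: 25.6
t: 7.35
tool_pos: [0.5928, 0.0497, 0.1422]
tool_rot: [-3.142, 0.0, 0.002]
contact_force: [1.1, -0.1, -0.4]
opening: 0.0851
grip_force: 0.0
t: 8.35
tool_pos: [0.438, -0.2593, 0.1712]
tool_rot: [-3.141, 0.002, 0.0]
contact_force: [-0.1, 0.7, -0.6]
opening: 0.0858
grip_force: 0.0
8.45 [ 0.43852603 -0.25820961  0.17113396] [-3.14092371e+00 -1.45590968e-03  1.22086741e-04]
gel0 (np.float64(327.4748393714044), np.float64(212.8324741883415))
gel1 (np.float64(328.32110182988094), np.float64(246.3478626465328))
```

View pics/m5.png

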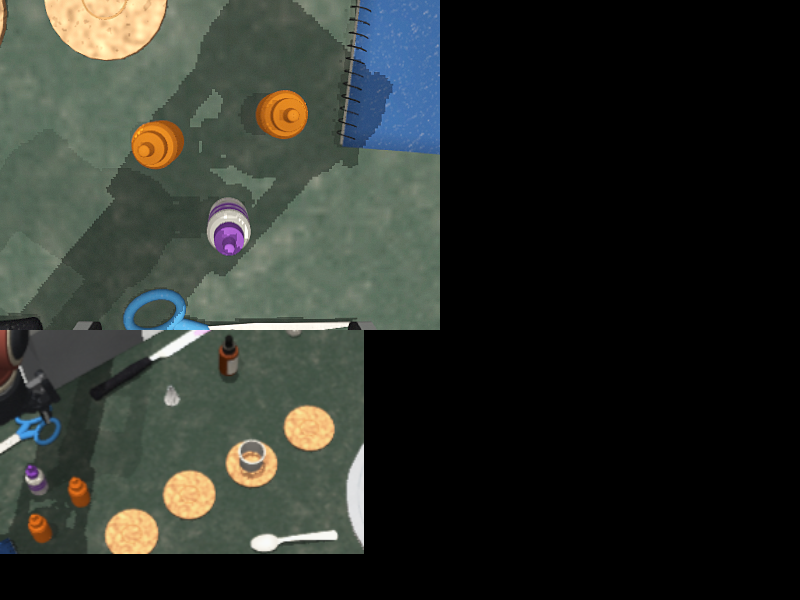

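The cutter stands on coaster 1. The gel nozzle is at full-frame (329,248), so the gel is at about (440,−260) mm.

```bash
python3 -m handwheel '[{"gripper":-1,"offset":[1.5,1,40],"rotation":[0,0,0]},{"gripper":-1,"offset":[1.5,1,80],"rotation":[0,0,0]},{"gripper":-1,"offset":[1.5,1,120],"rotation":[0,0,0]},{"gripper":-1,"offset":[1.5,1,145],"rotation":[0,0,0]},{"gripper":-1,"offset":[1.5,1,153],"rotation":[0,0,0]},{"gripper":-1,"offset":[1.5,1,153],"rotation":[0,0,0]},{"gripper":1,"offset":[1.5,1,153],"rotation":[0,0,0]},{"gripper":1,"offset":[1.5,1,153],"rotation":[0,0,0]}]' 30
python3 -m handwheel '[{"gripper":1,"offset":[0,0,0],"rotation":[0,0,0]},{"gripper":1,"offset":[0,0,0],"rotation":[0,0,0]},{"gripper":1,"offset":[0,0,0],"rotation":[0,0,0]},{"gripper":1,"offset":[0,0,0],"rotation":[0,0,0]},{"gripper":1,"offset":[0,0,0],"rotation":[0,0,0]},{"gripper":1,"offset":[0,0,-20],"rotation":[0,0,0]},{"gripper":1,"offset":[0,0,-60],"rotation":[0,0,0]},{"gripper":1,"offset":[0,0,-100],"rotation":[0,0,0]}]' 30
python3 -m handwheel '[{"gripper":1,"offset":[0,0,-50],"rotation":[0,0,0]},{"gripper":1,"offset":[20,-30,-60],"rotation":[0,0,0]},{"gripper":1,"offset":[50,-70,-60],"rotation":[0,0,0]},{"gripper":1,"offset":[80,-110,-60],"rotation":[0,0,0]},{"gripper":1,"offset":[110,-150,-60],"rotation":[0,0,0]},{"gripper":1,"offset":[135,-185,-60],"rotation":[0,0,0]},{"gripper":1,"offset":[146,-195,-60],"rotation":[0,0,0]},{"gripper":1,"offset":[146,-195,-60],"rotation":[0,0,0]}]' 30
python3 - <<'E'
from h import *
m=snap('wrist','w6.png'); o=ctrl.get_obs(); print(o['t'],o['tool_pos'],o['tool_rot'])
s=snap('side','s6.png')
a=cv2.imread('pics/w6.png'); b=cv2.imread('pics/s6.png')[130:350,180:440]
c=np.zeros((600,800,3),np.uint8); c[:480,:400]=a[:,120:520]; c[:330,400:790]=cv2.resize(b,None,fx=1.5,fy=1.5)
cv2.imwrite('pics/m6.png',c)
for z in(65,): print(w2pix(m,o['tool_pos']+np.array([0,0,.065])))
E
```

```text
t: 9.5
tool_pos: [0.4406, -0.2609, 0.0197]
tool_rot: [3.14, -0.0, 0.003]
contact_force: [-0.5, 0.9, 1.1]
opening: 0.0516
grip_force: 0.0
t: 10.5
tool_pos: [0.4389, -0.2597, 0.1181]
tool_rot: [-3.14, 0.0, 0.003]
contact_force: [0.6, -0.4, -0.5]
opening: 0.0283
grip_force: 29.7
t: 11.5
tool_pos: [0.5856, -0.0652, 0.1775]
tool_rot: [3.141, 0.001, -0.002]
contact_force: [-0.2, 0.6, -0.6]
opening: 0.0281
grip_force: 29.8
11.55 [ 0.58524579 -0.06582366  0.177624  ] [ 3.14121660e+00 -3.97770322e-04 -2.30159884e-03]
(np.float64(330.406024986955), np.float64(458.56400000962856))
```

View pics/m6.png

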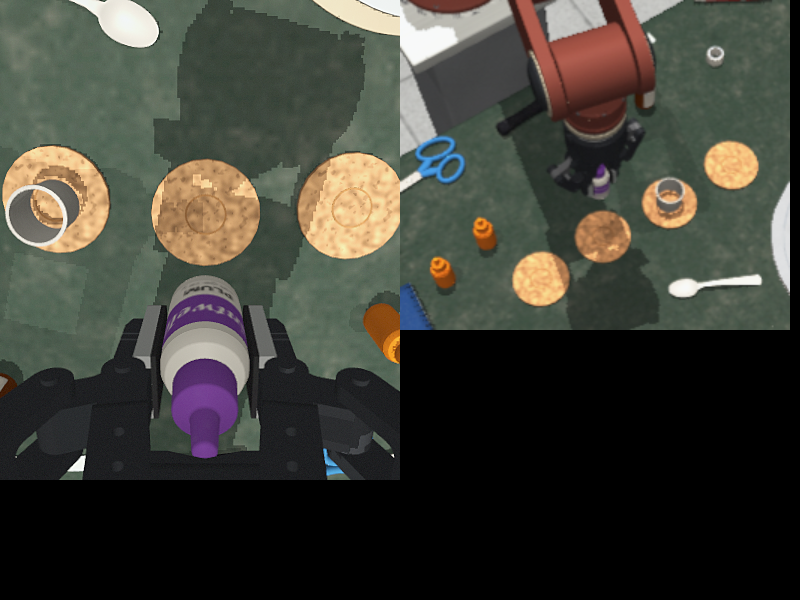

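Gel is held upright over coaster 2, whose ring is at full-frame (325,213). I'll place it and then go to the vanilla.

```bash
python3 -m handwheel '[{"gripper":1,"offset":[0,0,40],"rotation":[0,0,0]},{"gripper":1,"offset":[0,0,80],"rotation":[0,0,0]},{"gripper":1,"offset":[0,0,120],"rotation":[0,0,0]},{"gripper":1,"offset":[0,0,140],"rotation":[0,0,0]},{"gripper":1,"offset":[0,0,149],"rotation":[0,0,0]},{"gripper":1,"offset":[0,0,153],"rotation":[0,0,0]},{"gripper":1,"offset":[0,0,153],"rotation":[0,0,0]},{"gripper":1,"offset":[0,0,153],"rotation":[0,0,0]}]' 30
python3 -m handwheel '[{"gripper":0.4,"offset":[0,0,0],"rotation":[0,0,0]},{"gripper":0.2,"offset":[0,0,0],"rotation":[0,0,0]},{"gripper":-0.3,"offset":[0,0,0],"rotation":[0,0,0]},{"gripper":-1,"offset":[0,0,0],"rotation":[0,0,0]},{"gripper":-1,"offset":[0,0,0],"rotation":[0,0,0]},{"gripper":-1,"offset":[0,0,-40],"rotation":[0,0,0]},{"gripper":-1,"offset":[0,0,-90],"rotation":[0,0,0]},{"gripper":-1,"offset":[0,0,-140],"rotation":[0,0,0]}]' 30
python3 -m handwheel '[{"gripper":-1,"offset":[-20,-20,-40],"rotation":[0,0,0]},{"gripper":-1,"offset":[-50,-60,-40],"rotation":[0,0,0]},{"gripper":-1,"offset":[-80,-100,-40],"rotation":[0,0,0]},{"gripper":-1,"offset":[-115,-140,-40],"rotation":[0,0,0]},{"gripper":-1,"offset":[-145,-170,-40],"rotation":[0,0,0]},{"gripper":-1,"offset":[-162,-190,-40],"rotation":[0,0,0]},{"gripper":-1,"offset":[-162,-190,-40],"rotation":[0,0,0]},{"gripper":-1,"offset":[-162,-190,-40],"rotation":[0,0,0]}]' 30
python3 - <<'E'
from h import *
m=snap('wrist','w7.png'); o=ctrl.get_obs(); print(o['t'],o['tool_pos'],o['tool_rot'])
s=snap('side','s7.png')
a=cv2.imread('pics/w7.png'); b=cv2.imread('pics/s7.png')[130:350,180:440]
c=np.zeros((600,800,3),np.uint8); c[:480,:400]=a[:,120:520]; c[:330,400:790]=cv2.resize(b,None,fx=1.5,fy=1.5)
cv2.imwrite('pics/m7.png',c)
for z in(0,.06,.077,.102): print(w2pix(m,[.4235,.124,z]))
E
```

```text
t: 12.6
tool_pos: [0.5868, -0.0655, 0.0267]
tool_rot: [3.141, -0.0, 0.004]
contact_force: [-0.8, -0.7, -0.3]
opening: 0.0282
grip_force: 29.8
t: 13.6
tool_pos: [0.5854, -0.0652, 0.1665]
tool_rot: [-3.141, 0.0, 0.001]
contact_force: [0.4, -0.6, 0.1]
opening: 0.0853
grip_force: 0.0
t: 14.6
tool_pos: [0.4242, 0.1244, 0.2055]
tool_rot: [3.141, -0.001, 0.001]
contact_force: [-0.9, 0.3, -0.1]
opening: 0.0854
grip_force: 0.0
14.65 [0.42435068 0.12415534 0.20540943] [ 3.14129537e+00 -1.55690344e-03  4.25170986e-04]
(np.float64(325.70637046770895), np.float64(207.47925448054633))
(np.float64(325.9627578523976), np.float64(226.08577425674292))
(np.float64(326.0542283660396), np.float64(232.73431386173746))
(np.float64(326.20946028345554), np.float64(244.02983958086628))
```

View pics/m7.png

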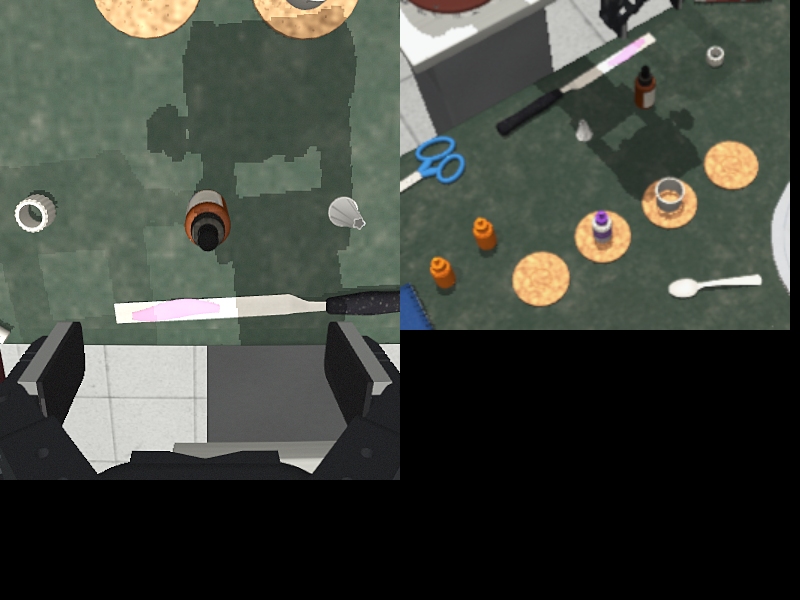

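Gel is standing on coaster 2. The vanilla bulb is at full-frame (327,239), the coupler at (156,215) and the tip foot at (464,212). Next I'll grasp the vanilla.

```bash
python3 -m handwheel '[{"gripper":-1,"offset":[1,1,40],"rotation":[0,0,0]},{"gripper":-1,"offset":[1,1,80],"rotation":[0,0,0]},{"gripper":-1,"offset":[1,1,120],"rotation":[0,0,0]},{"gripper":-1,"offset":[1,1,155],"rotation":[0,0,0]},{"gripper":-1,"offset":[1,1,172],"rotation":[0,0,0]},{"gripper":-1,"offset":[1,1,172],"rotation":[0,0,0]},{"gripper":1,"offset":[1,1,172],"rotation":[0,0,0]},{"gripper":1,"offset":[1,1,172],"rotation":[0,0,0]}]' 30
python3 -m handwheel '[{"gripper":1,"offset":[0,0,0],"rotation":[0,0,0]},{"gripper":1,"offset":[0,0,0],"rotation":[0,0,0]},{"gripper":1,"offset":[0,0,0],"rotation":[0,0,0]},{"gripper":1,"offset":[0,0,0],"rotation":[0,0,0]},{"gripper":1,"offset":[0,0,0],"rotation":[0,0,0]},{"gripper":1,"offset":[0,0,-20],"rotation":[0,0,0]},{"gripper":1,"offset":[0,0,-60],"rotation":[0,0,0]},{"gripper":1,"offset":[0,0,-100],"rotation":[0,0,0]}]' 30
python3 -m handwheel '[{"gripper":1,"offset":[10,10,-40],"rotation":[0,0,0]},{"gripper":1,"offset":[30,50,-60],"rotation":[0,0,0]},{"gripper":1,"offset":[50,100,-60],"rotation":[0,0,0]},{"gripper":1,"offset":[80,150,-60],"rotation":[0,0,0]},{"gripper":1,"offset":[105,200,-60],"rotation":[0,0,0]},{"gripper":1,"offset":[135,250,-60],"rotation":[0,0,0]},{"gripper":1,"offset":[157,290,-60],"rotation":[0,0,0]},{"gripper":1,"offset":[167,301,-60],"rotation":[0,0,0]}]' 30
python3 - <<'E'
from h import *
m=load('w7.png')
print('coup',pix2w(m,156,215,.02)*1000,'tip',pix2w(m,464,212,.002)*1000,'van',pix2w(m,327,239,.1)*1000)
m=snap('wrist','w8.png'); o=ctrl.get_obs(); print(o['t'],o['tool_pos'],o['tool_rot'])
s=snap('side','s8.png')
a=cv2.imread('pics/w8.png'); b=cv2.imread('pics/s8.png')[130:350,180:440]
c=np.zeros((600,800,3),np.uint8); c[:480,:400]=a[:,120:520]; c[:330,400:790]=cv2.resize(b,None,fx=1.5,fy=1.5)
cv2.imwrite('pics/m8.png',c)
for z in(.043,.066): print(w2pix(m,o['tool_pos']+np.array([0,0,z])))
E
```

```text
t: 15.7
tool_pos: [0.426, 0.1237, 0.0346]
tool_rot: [-3.141, 0.001, -0.004]
contact_force: [0.6, -0.4, -0.3]
opening: 0.0516
grip_force: 0.0
t: 16.7
tool_pos: [0.4238, 0.1238, 0.1333]
tool_rot: [-3.142, 0.0, 0.003]
contact_force: [1.0, 0.5, -0.9]
opening: 0.0312
grip_force: 30.0
t: 17.7
tool_pos: [0.5919, -0.1792, 0.1921]
tool_rot: [-3.141, 0.004, 0.003]
contact_force: [0.5, 0.5, -0.6]
opening: 0.0316
grip_force: 30.0
coup [422.21700478 261.45831079  20.        ] tip [420.28892878   6.62301246   2.        ] van [426.11043475 123.50822862 100.        ]
17.75 [ 0.5924935  -0.17926218  0.19215505] [-3.14132225e+00  3.62054094e-03  1.21167209e-03]
(np.float64(326.9615933263281), np.float64(396.36568498239683))
(np.float64(327.3955737428594), np.float64(458.86453784783197))
```

View pics/m8.png

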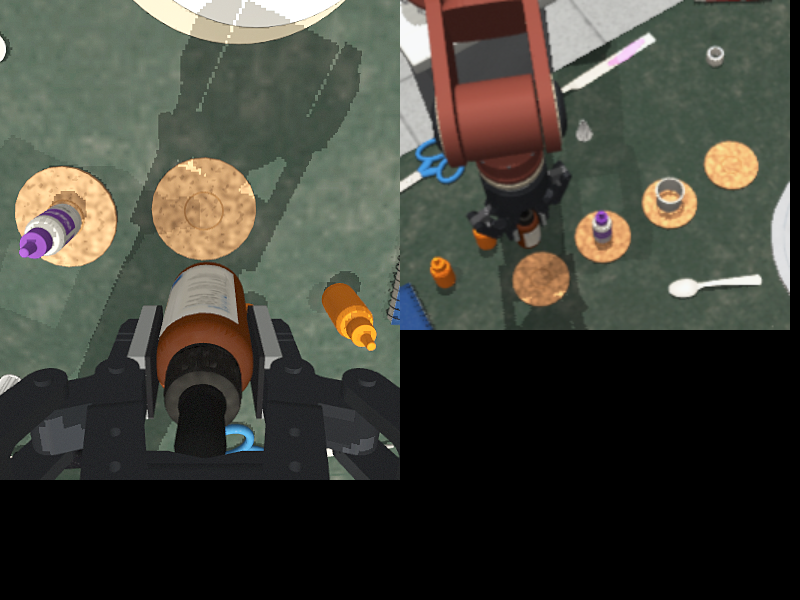

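Vanilla is held upright, with coaster 3's ring at full-frame (324,210). I'll place it, then go to the coupler.

```bash
python3 -m handwheel '[{"gripper":1,"offset":[0,0,30],"rotation":[0,0,0]},{"gripper":1,"offset":[0,0,80],"rotation":[0,0,0]},{"gripper":1,"offset":[0,0,120],"rotation":[0,0,0]},{"gripper":1,"offset":[0,0,140],"rotation":[0,0,0]},{"gripper":1,"offset":[0,0,149],"rotation":[0,0,0]},{"gripper":1,"offset":[0,0,153],"rotation":[0,0,0]},{"gripper":1,"offset":[0,0,153],"rotation":[0,0,0]},{"gripper":1,"offset":[0,0,153],"rotation":[0,0,0]}]' 30
python3 -m handwheel '[{"gripper":0.3,"offset":[0,0,0],"rotation":[0,0,0]},{"gripper":0.1,"offset":[0,0,0],"rotation":[0,0,0]},{"gripper":-0.3,"offset":[0,0,0],"rotation":[0,0,0]},{"gripper":-1,"offset":[0,0,0],"rotation":[0,0,0]},{"gripper":-1,"offset":[0,0,0],"rotation":[0,0,0]},{"gripper":-1,"offset":[0,0,-40],"rotation":[0,0,0]},{"gripper":-1,"offset":[0,0,-90],"rotation":[0,0,0]},{"gripper":-1,"offset":[0,0,-140],"rotation":[0,0,0]}]' 30
python3 -m handwheel '[{"gripper":-1,"offset":[-20,-30,-10],"rotation":[0,0,0]},{"gripper":-1,"offset":[-40,-85,-20],"rotation":[0,0,0]},{"gripper":-1,"offset":[-60,-140,-20],"rotation":[0,0,0]},{"gripper":-1,"offset":[-80,-195,-20],"rotation":[0,0,0]},{"gripper":-1,"offset":[-100,-250,-20],"rotation":[0,0,0]},{"gripper":-1,"offset":[-120,-305,-20],"rotation":[0,0,0]},{"gripper":-1,"offset":[-140,-355,-20],"rotation":[0,0,0]},{"gripper":-1,"offset":[-160,-395,-20],"rotation":[0,0,0]}]' 30
python3 -m handwheel '[{"gripper":-1,"offset":[-5,-25,20],"rotation":[0,0,0]},{"gripper":-1,"offset":[-10,-45,20],"rotation":[0,0,0]},{"gripper":-1,"offset":[-10,-45,20],"rotation":[0,0,0]},{"gripper":-1,"offset":[-10,-45,20],"rotation":[0,0,0]},{"gripper":-1,"offset":[-10,-45,20],"rotation":[0,0,0]},{"gripper":-1,"offset":[-10,-45,20],"rotation":[0,0,0]},{"gripper":-1,"offset":[-10,-45,20],"rotation":[0,0,0]},{"gripper":-1,"offset":[-10,-45,20],"rotation":[0,0,0]}]' 30
python3 - <<'E'
from h import *
m=snap('wrist','w9.png'); o=ctrl.get_obs(); print(o['t'],o['tool_pos'],o['tool_rot'])
s=snap('side','s9.png')
a=cv2.imread('pics/w9.png')[130:290,220:430]; b=cv2.imread('pics/s9.png')[130:350,180:440]
c=np.zeros((600,800,3),np.uint8); c[:320,:420]=cv2.resize(a,None,fx=2,fy=2); c[320:595,420:745]=cv2.resize(b,None,fx=1.25,fy=1.25)
cv2.imwrite('pics/m9.png',c)
p=np.array([.422,.263,.02]); print((np.array(w2pix(m,p))-[220,130])*2)
E
```

```text
t: 18.8
tool_pos: [0.5927, -0.1777, 0.0418]
tool_rot: [3.141, -0.0, 0.003]
contact_force: [-0.2, 0.1, -1.0]
opening: 0.0311
grip_force: 30.0
t: 19.8
tool_pos: [0.5915, -0.1772, 0.1815]
tool_rot: [-3.141, 0.0, 0.001]
contact_force: [1.6, -1.1, -0.2]
opening: 0.0854
grip_force: 0.0
t: 20.8
tool_pos: [0.4308, 0.2195, 0.2005]
tool_rot: [-3.141, -0.001, -0.001]
contact_force: [0.8, -0.0, 0.4]
opening: 0.0856
grip_force: 0.0
t: 21.8
tool_pos: [0.4219, 0.2626, 0.1803]
tool_rot: [-3.142, 0.001, -0.0]
contact_force: [0.2, -0.2, 0.6]
opening: 0.085
grip_force: 0.0
21.85 [0.42187228 0.26264189 0.18030201] [-3.14158994e+00  5.48177040e-04  3.60308591e-05]
[209.79583397 179.34563377]
```

View pics/m9.png

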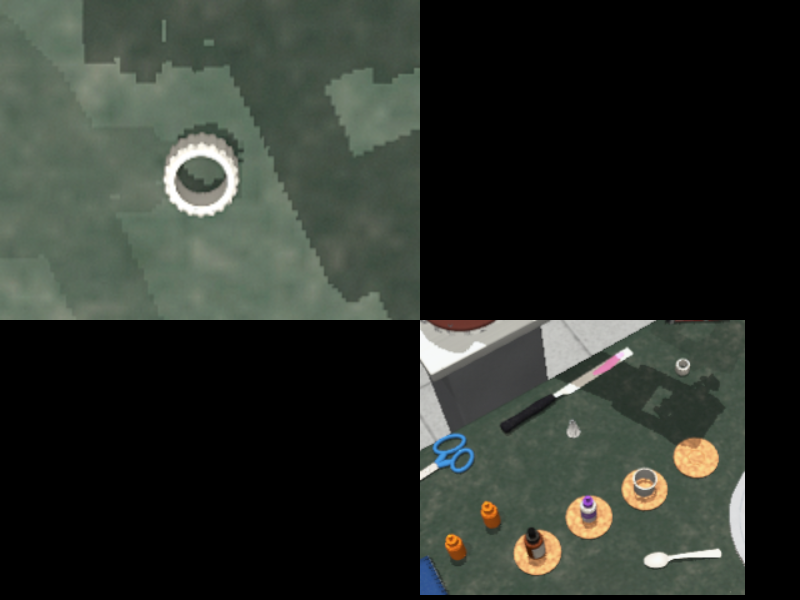

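Vanilla is standing on coaster 3. The coupler top is at crop (201,180), so it's at about (422,266.5) mm.

```bash
python3 -m handwheel '[{"gripper":-1,"offset":[0,-4,40],"rotation":[0,0,0]},{"gripper":-1,"offset":[0,-4,85],"rotation":[0,0,0]},{"gripper":-1,"offset":[0,-4,130],"rotation":[0,0,0]},{"gripper":-1,"offset":[0,-4,162],"rotation":[0,0,0]},{"gripper":-1,"offset":[0,-4,174],"rotation":[0,0,0]},{"gripper":-1,"offset":[0,-4,177],"rotation":[0,0,0]},{"gripper":-1,"offset":[0,-4,177],"rotation":[0,0,0]},{"gripper":1,"offset":[0,-4,177],"rotation":[0,0,0]}]' 25
python3 -m handwheel '[{"gripper":1,"offset":[0,0,0],"rotation":[0,0,0]},{"gripper":1,"offset":[0,0,0],"rotation":[0,0,0]},{"gripper":1,"offset":[0,0,0],"rotation":[0,0,0]},{"gripper":1,"offset":[0,0,0],"rotation":[0,0,0]},{"gripper":1,"offset":[0,0,0],"rotation":[0,0,0]},{"gripper":1,"offset":[0,0,-20],"rotation":[0,0,0]},{"gripper":1,"offset":[0,0,-60],"rotation":[0,0,0]},{"gripper":1,"offset":[0,0,-100],"rotation":[0,0,0]}]' 25
python3 -m handwheel '[{"gripper":1,"offset":[0,0,-50],"rotation":[0,0,0]},{"gripper":1,"offset":[30,20,-60],"rotation":[0,0,0]},{"gripper":1,"offset":[70,40,-60],"rotation":[0,0,0]},{"gripper":1,"offset":[115,65,-60],"rotation":[0,0,0]},{"gripper":1,"offset":[155,88,-60],"rotation":[0,0,0]},{"gripper":1,"offset":[175,99,-60],"rotation":[0,0,0]},{"gripper":1,"offset":[175,99,-60],"rotation":[0,0,0]},{"gripper":1,"offset":[175,99,-60],"rotation":[0,0,0]}]' 25
python3 - <<'E'
from h import *
m=snap('wrist','w10.png'); o=ctrl.get_obs(); print(o['t'],o['tool_pos'],o['tool_rot'])
a=cv2.imread('pics/w10.png')
cv2.imwrite('pics/m10.png',cv2.resize(a[150:450,160:500],None,fx=2,fy=2))
coasters(m,'w10.png')
for z in(.005,.017,): print((np.array(w2pix(m,o['tool_pos']+np.array([0,0,z])))-[160,150])*2)
E
```

```text
t: 22.9
tool_pos: [0.423, 0.2673, 0.0049]
tool_rot: [-3.14, 0.0, -0.004]
contact_force: [0.3, 0.3, 0.5]
opening: 0.0696
grip_force: 0.0
t: 23.9
tool_pos: [0.421, 0.2664, 0.1032]
tool_rot: [3.141, -0.0, -0.003]
contact_force: [0.7, 0.3, -0.8]
opening: 0.028
grip_force: 24.8
t: 24.9
tool_pos: [0.5959, 0.168, 0.1625]
tool_rot: [-3.142, -0.0, 0.003]
contact_force: [-0.4, 0.1, -0.3]
opening: 0.0283
grip_force: 24.8
24.95 [0.59580328 0.16821812 0.16271439] [-3.14154508e+00 -8.29039451e-04  1.91958089e-03]
coaster [587.3 -64.3] r 42.3 edge True 18
coaster [597.7  50.5] r 41.9 edge False 36
coaster [597.6 168.1] r 41.9 edge False 47
[331.61459187 363.62519417]
[331.81127551 398.77307877]
```

View pics/m10.png

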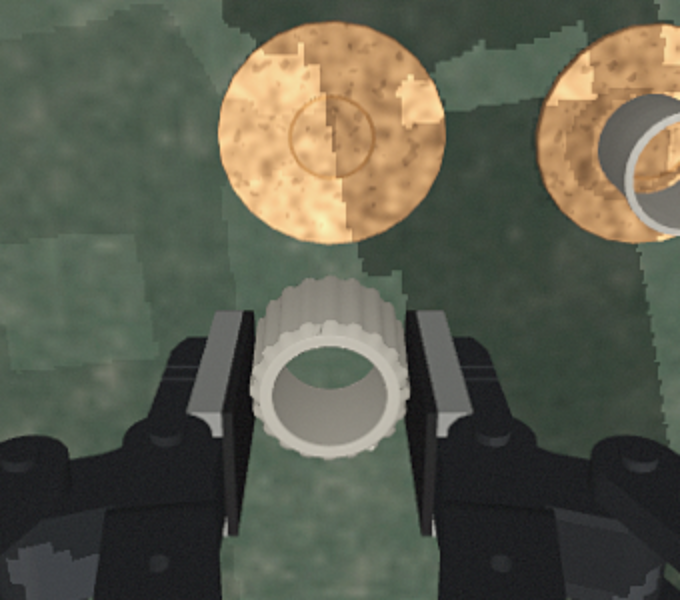

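Coupler is gripped upright and centred, with coaster 0's ring just ahead of it. I'll place it, then go to the tip.

```bash
python3 -m handwheel '[{"gripper":1,"offset":[0,0,30],"rotation":[0,0,0]},{"gripper":1,"offset":[0,0,80],"rotation":[0,0,0]},{"gripper":1,"offset":[0,0,120],"rotation":[0,0,0]},{"gripper":1,"offset":[0,0,140],"rotation":[0,0,0]},{"gripper":1,"offset":[0,0,149],"rotation":[0,0,0]},{"gripper":1,"offset":[0,0,153],"rotation":[0,0,0]},{"gripper":1,"offset":[0,0,153],"rotation":[0,0,0]},{"gripper":1,"offset":[0,0,153],"rotation":[0,0,0]}]' 25
python3 -m handwheel '[{"gripper":0.4,"offset":[0,0,0],"rotation":[0,0,0]},{"gripper":0.2,"offset":[0,0,0],"rotation":[0,0,0]},{"gripper":-0.3,"offset":[0,0,0],"rotation":[0,0,0]},{"gripper":-1,"offset":[0,0,0],"rotation":[0,0,0]},{"gripper":-1,"offset":[0,0,0],"rotation":[0,0,0]},{"gripper":-1,"offset":[0,0,-40],"rotation":[0,0,0]},{"gripper":-1,"offset":[0,0,-90],"rotation":[0,0,0]},{"gripper":-1,"offset":[0,0,-140],"rotation":[0,0,0]}]' 25
python3 -m handwheel '[{"gripper":-1,"offset":[-20,20,-20],"rotation":[0,0,0]},{"gripper":-1,"offset":[-60,50,-20],"rotation":[0,0,0]},{"gripper":-1,"offset":[-100,90,-20],"rotation":[0,0,0]},{"gripper":-1,"offset":[-140,125,-20],"rotation":[0,0,0]},{"gripper":-1,"offset":[-165,150,-20],"rotation":[0,0,0]},{"gripper":-1,"offset":[-177,160.5,-20],"rotation":[0,0,0]},{"gripper":-1,"offset":[-177,160.5,-20],"rotation":[0,0,0]},{"gripper":-1,"offset":[-177,160.5,-20],"rotation":[0,0,0]}]' 25
python3 - <<'E'
from h import *
m=snap('wrist','w11.png'); o=ctrl.get_obs(); print(o['t'],o['tool_pos'],o['tool_rot'])
s=snap('side','s11.png')
a=cv2.imread('pics/w11.png')[130:290,220:430]; b=cv2.imread('pics/s11.png')[130:350,180:440]
c=np.zeros((600,800,3),np.uint8); c[:320,:420]=cv2.resize(a,None,fx=2,fy=2); c[320:595,420:745]=cv2.resize(b,None,fx=1.25,fy=1.25)
cv2.imwrite('pics/m11.png',c)
for z in (0,.04): print((np.array(w2pix(m,[.420,.007,z]))-[220,130])*2)
E
```

```text
t: 25.95
tool_pos: [0.5979, 0.1678, 0.0117]
tool_rot: [-3.141, 0.0, -0.004]
contact_force: [-0.7, -0.0, 0.6]
opening: 0.0277
grip_force: 24.8
t: 26.95
tool_pos: [0.5965, 0.1676, 0.1515]
tool_rot: [3.142, -0.0, -0.001]
contact_force: [0.3, -0.4, 0.7]
opening: 0.0853
grip_force: 0.0
t: 27.95
tool_pos: [0.4205, 0.0077, 0.1706]
tool_rot: [-3.141, -0.001, -0.001]
contact_force: [0.6, -1.1, -0.3]
opening: 0.0855
grip_force: 0.0
28.0 [0.42049705 0.00779051 0.17051063] [-3.14127867e+00 -1.13389329e-03 -4.07105249e-04]
[212.79494824 174.39305401]
[213.26311257 203.06970147]
```

View pics/m11.png

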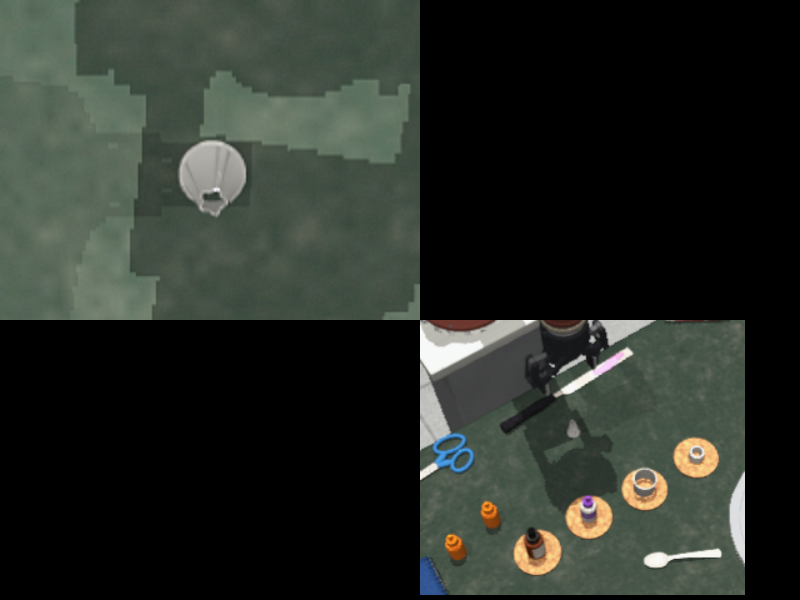

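Tip foot is at crop (212,174), matching (420,7) mm, and the coupler is on coaster 0. I'll grasp the tip and hover over the coupler.

```bash
python3 -m handwheel '[{"gripper":-1,"offset":[0,0,40],"rotation":[0,0,0]},{"gripper":-1,"offset":[0,0,85],"rotation":[0,0,0]},{"gripper":-1,"offset":[0,0,130],"rotation":[0,0,0]},{"gripper":-1,"offset":[0,0,155],"rotation":[0,0,0]},{"gripper":-1,"offset":[0,0,165],"rotation":[0,0,0]},{"gripper":-1,"offset":[0,0,168],"rotation":[0,0,0]},{"gripper":-1,"offset":[0,0,168],"rotation":[0,0,0]},{"gripper":1,"offset":[0,0,168],"rotation":[0,0,0]}]' 20
python3 -m handwheel '[{"gripper":1,"offset":[0,0,0],"rotation":[0,0,0]},{"gripper":1,"offset":[0,0,0],"rotation":[0,0,0]},{"gripper":1,"offset":[0,0,0],"rotation":[0,0,0]},{"gripper":1,"offset":[0,0,0],"rotation":[0,0,0]},{"gripper":1,"offset":[0,0,0],"rotation":[0,0,0]},{"gripper":1,"offset":[0,0,-20],"rotation":[0,0,0]},{"gripper":1,"offset":[0,0,-60],"rotation":[0,0,0]},{"gripper":1,"offset":[0,0,-100],"rotation":[0,0,0]}]' 20
python3 -m handwheel '[{"gripper":1,"offset":[0,0,-50],"rotation":[0,0,0]},{"gripper":1,"offset":[30,-20,-60],"rotation":[0,0,0]},{"gripper":1,"offset":[70,-60,-60],"rotation":[0,0,0]},{"gripper":1,"offset":[105,-95,-60],"rotation":[0,0,0]},{"gripper":1,"offset":[140,-125,-60],"rotation":[0,0,0]},{"gripper":1,"offset":[165,-150,-60],"rotation":[0,0,0]},{"gripper":1,"offset":[178,-160.5,-60],"rotation":[0,0,0]},{"gripper":1,"offset":[178,-160.5,-60],"rotation":[0,0,0]}]' 20
python3 -m handwheel '[{"gripper":1,"offset":[0,0,0],"rotation":[0,0,0]},{"gripper":1,"offset":[0,0,0],"rotation":[0,0,0]},{"gripper":1,"offset":[0,0,0],"rotation":[0,0,0]},{"gripper":1,"offset":[0,0,0],"rotation":[0,0,0]},{"gripper":1,"offset":[0,0,0],"rotation":[0,0,0]},{"gripper":1,"offset":[0,0,0],"rotation":[0,0,0]},{"gripper":1,"offset":[0,0,0],"rotation":[0,0,0]},{"gripper":1,"offset":[0,0,0],"rotation":[0,0,0]}]' 20
python3 - <<'E'
from h import *
m=snap('wrist','w12.png'); o=ctrl.get_obs(); print(o['t'],o['tool_pos'],o['tool_rot'])
a=cv2.imread('pics/w12.png')
cv2.imwrite('pics/m12.png',cv2.resize(a[150:450,160:500],None,fx=2,fy=2))
print((np.array(w2pix(m,[.598,.1675,.026]))-[160,150])*2)
for z in(-.003,.037): print((np.array(w2pix(m,o['tool_pos']+np.array([0,0,z])))-[160,150])*2)
E
```

```text
t: 29.05
tool_pos: [0.4209, 0.0071, 0.0035]
tool_rot: [3.141, -0.0, 0.004]
contact_force: [-0.4, 0.6, -0.7]
opening: 0.0696
grip_force: 0.0
t: 30.05
tool_pos: [0.4191, 0.0074, 0.1026]
tool_rot: [-3.141, 0.0, 0.002]
contact_force: [0.3, -0.3, 0.9]
opening: 0.0219
grip_force: 19.3
t: 31.05
tool_pos: [0.5978, 0.1678, 0.1617]
tool_rot: [3.141, 0.001, -0.002]
contact_force: [-0.5, -0.0, 0.1]
opening: 0.0219
grip_force: 19.3
t: 32.05
tool_pos: [0.5978, 0.1677, 0.1623]
tool_rot: [-3.142, 0.0, 0.0]
contact_force: [0.1, -0.8, -0.4]
opening: 0.0223
grip_force: 19.3
32.1 [0.59781652 0.16774216 0.16228736] [-3.14158579e+00  1.64720954e-04  4.89213464e-05]
[331.73968405 156.39280246]
[332.59015821 341.88237869]
[333.65074167 469.30442642]
```

View pics/m12.png

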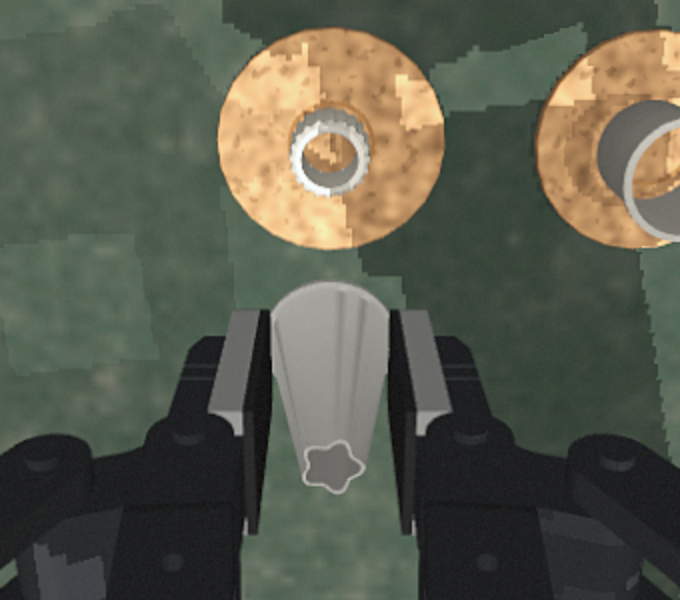

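The tip is held vertical with its top at crop (333,466). The coupler top is centred at (330,156), within 1 mm of the target, so I'll lower it.

```bash
python3 -m handwheel '[{"gripper":1,"offset":[0,-0.5,40],"rotation":[0,0,0]},{"gripper":1,"offset":[0,-0.5,80],"rotation":[0,0,0]},{"gripper":1,"offset":[0,-0.5,110],"rotation":[0,0,0]},{"gripper":1,"offset":[0,-0.5,125],"rotation":[0,0,0]},{"gripper":1,"offset":[0,-0.5,130],"rotation":[0,0,0]},{"gripper":1,"offset":[0,-0.5,132],"rotation":[0,0,0]},{"gripper":1,"offset":[0,-0.5,133],"rotation":[0,0,0]},{"gripper":1,"offset":[0,-0.5,133],"rotation":[0,0,0]}]' 20
python3 -m handwheel '[{"gripper":1,"offset":[0,0,0],"rotation":[0,0,0]},{"gripper":1,"offset":[0,0,0],"rotation":[0,0,0]},{"gripper":0.45,"offset":[0,0,0],"rotation":[0,0,0]},{"gripper":0.4,"offset":[0,0,0],"rotation":[0,0,0]},{"gripper":0.3,"offset":[0,0,0],"rotation":[0,0,0]},{"gripper":0,"offset":[0,0,0],"rotation":[0,0,0]},{"gripper":-1,"offset":[0,0,0],"rotation":[0,0,0]},{"gripper":-1,"offset":[0,0,0],"rotation":[0,0,0]}]' 20
python3 -m handwheel '[{"gripper":-1,"offset":[0,0,0],"rotation":[0,0,0]},{"gripper":-1,"offset":[0,0,-20],"rotation":[0,0,0]},{"gripper":-1,"offset":[0,0,-60],"rotation":[0,0,0]},{"gripper":-1,"offset":[0,0,-100],"rotation":[0,0,0]},{"gripper":-1,"offset":[0,0,-150],"rotation":[0,0,0]},{"gripper":-1,"offset":[-40,80,-160],"rotation":[0,0,0]},{"gripper":-1,"offset":[-80,130,-160],"rotation":[0,0,0]},{"gripper":-1,"offset":[-100,160,-160],"rotation":[0,0,0]}]' 20
python3 -m handwheel '[{"gripper":-1,"offset":[0,0,0],"rotation":[0,0,0]},{"gripper":-1,"offset":[0,0,0],"rotation":[0,0,0]},{"gripper":-1,"offset":[0,0,0],"rotation":[0,0,0]},{"gripper":-1,"offset":[0,0,0],"rotation":[0,0,0]},{"gripper":-1,"offset":[0,0,0],"rotation":[0,0,0]},{"gripper":-1,"offset":[0,0,0],"rotation":[0,0,0]},{"gripper":-1,"offset":[0,0,0],"rotation":[0,0,0]},{"gripper":-1,"offset":[0,0,0],"rotation":[0,0,0]}]' 20
python3 - <<'E'
from h import *
m=snap('wrist','w13.png'); s=snap('side','s13.png')
a=cv2.imread('pics/w13.png')[0:300]; b=cv2.imread('pics/s13.png')[200:350,240:440]
c=np.zeros((600,640,3),np.uint8); c[:300]=a; c[300:600,:400]=cv2.resize(b,None,fx=2,fy=2)
cv2.imwrite('pics/m13.png',c)
for n,p in dict(tiptop=(597.6,168.1,66),gel=(586.9,-65,89),van=(592.5,-177.3,108),cut=(597.5,50.4,44)).items(): print(n,w2pix(m,np.array(p)/1000))
E
```

```text
t: 33.1
tool_pos: [0.5985, 0.1683, 0.0303]
tool_rot: [-3.141, 0.0, -0.003]
contact_force: [-0.5, 0.2, -0.3]
opening: 0.0221
grip_force: 19.3
t: 34.1
tool_pos: [0.5978, 0.1682, 0.0293]
tool_rot: [-3.142, 0.0, -0.0]
contact_force: [0.7, 0.5, 0.1]
opening: 0.0771
grip_force: 0.0
t: 35.1
tool_pos: [0.4984, 0.0086, 0.1915]
tool_rot: [3.141, 0.001, 0.005]
contact_force: [0.2, -0.6, 0.9]
opening: 0.0853
grip_force: 0.0
t: 36.1
tool_pos: [0.4989, 0.0099, 0.1893]
tool_rot: [-3.142, 0.0, 0.0]
contact_force: [0.5, 0.1, 1.1]
opening: 0.0854
grip_force: 0.0
tiptop (np.float64(68.07815746691159), np.float64(79.99556256550778))
gel (np.float64(461.4675766674442), np.float64(92.52182697927736))
van (np.float64(674.5428551448811), np.float64(89.04796116249057))
cut (np.float64(262.7614236374259), np.float64(77.51008761428449))
```

View pics/m13.png

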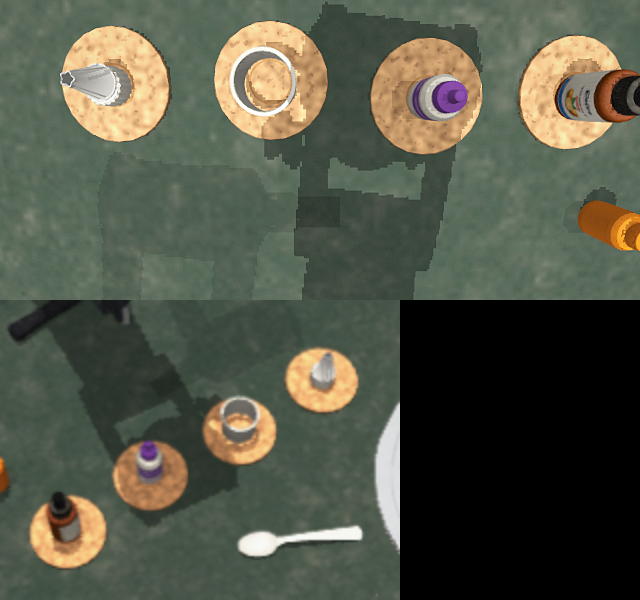

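The final view shows all four items upright and within about 3 mm of their coaster centres. The tip's top is at (68,79) against a predicted (68,80), and the gripper is clear. I'm handing it in.

```bash
python3 -c "
from station import ctrl
print(ctrl.finish_job())"
```

```text
the job is handed in; nothing more can be done
None
```

The row is set out and handed in at about 36 s: from the pad, vanilla, gel bottle, cutter, then coupler with the piping tip on top, all upright, released and within about 3 mm of centre by camera, except the vanilla, only partly in the close-up but centred by eye.

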